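# Show the chisel's cutting edge to the inspection camera

### The job

Take the chisel with the dark brown handle out of the wooden tool rest and hold its cutting edge up to the inspection camera: centred on the lens, about 6 cm in front of the glass, with the chisel pointing straight into the lens along its tilted line of sight and the flat of the blade not rolled to either side. Finish while holding it still there in the air; do not put it down or let go. Do not touch the camera or its stand, and leave the other tools, the cup and the sanding block where they are.

Things in the scene. Friction and masses are not known exactly. Their poses are not given: they have to be found in the camera images.
- dark_chisel: the dark-handled chisel to show; its origin is on its underside, 12 mm below chisel_mid, with the same axes
- chisel_mid (a point): centre of the dark chisel (230 x 25 x 24 mm, 0.12 kg), half-way along and up. +y runs to the handle's end, -y to the cutting edge; x across the flat of the blade, z up from it. Brown eight-sided handle, 25 mm wide, 24 high, y = 20 to 115 mm, centred on this height; centre of mass at y = +40 mm, clear below to the board: grip there. Blade 18 mm wide, y = 0 to -115, slopes down to its edge
- chisel_edge (a point): middle of the chisel's cutting edge, in the frame of chisel_mid at [0, -115, -11.5] mm; same axes
- lens (a point): centre of the camera's front glass. +x points from the glass into the camera along the line of sight: the way the chisel must point; before the glass x is negative. y level, z up across the line of sight. Camera looks towards the robot and 0.15 to 0.45 rad down, glass 0.21 to 0.29 m up. Black barrel 32 mm wide, white ring light 49, grey head 46; tilts on a stiff hinge 56 mm behind the glass
- camera_stand: foot and post of the inspection camera with all they carry, fixed; origin under the middle of the foot, 104 mm across; upright post 16 mm across, 347 mm high; the head's hinge is 45 mm before the post
- rest: fixed wooden tool rest, origin on the bench below its middle: board 200 x 230 x 10 mm, two 18 mm cross rails at x = -88 mm (top at 36 mm, under handles) and +75 mm (38.5 mm, under blades). Three lanes along x at y = -80, 0, +80 mm between 6 mm pegs 12 mm tall on the rails; a tool in each, blade towards +x; which lies where varies
- pale_chisel: the other chisel, in the rest, with a pale wooden handle, 200 mm long; to be left there. Origin under its middle
- wrench: flat grey steel open-ended spanner, 212 x 40 x 5 mm, in the rest; to be left there. Origin under its middle
- blue_cup: blue plastic cup, 71 mm across, 88 mm high, standing on the bench; to be left there. Origin at the centre of its foot
- sanding_block: brown sanding block, 60 x 97 x 28 mm, on the bench; to be left there. Origin at the centre of its underside

How it is judged:
By the outcome, as a careful person would: the job done as asked, in the order asked, and still so for the second after the job is handed in, while the arm keeps its last pose, push and grip.
It also fails if it takes over 40 s, if anything falls off the work surface, if the arm or the gripper's body presses on something with over 40 N, if the wrist force passes 120 N, or if a joint passes its speed limit or range.

### The arm

A 7-joint arm with a two-finger parallel gripper is mounted at the origin on the work surface; the furniture and walls round the work are solid. World frame = base frame: x ahead of the robot, y to its left, z up, the work surface at z = 0. Lengths are in m, angles in rad, forces in N, time in s.
With the tool pointing down it reaches from about 0.425 to 0.875 m from the base axis. Payload 4.7 kg.
Tool frame: the origin (TCP) lies where the fingers leave the gripper's body, on its centre line; the fingertips stand 70 mm ahead of it and the grasp point (between the pads) lies 51 mm ahead of it; z points along the fingers, y is the line along which they close (so a half turn about z gives the same grasp; the last joint's range is limited). The gripper opens to 87 mm and grips with 3 to 60 N. Pads are 19 mm wide; open, the fingers measure 117 mm over their backs; the gripper's body (75 mm by 190 mm) begins 51 mm behind the grasp point.
Start: joints at [1.27, 0.321, -0.07, 1.45, 0.023, 1.371, -0.057], TCP at [0.201, -0.618, 0.292] pointing down, gripper open.
Joint ranges: [-2.86, 2.86], [-0.3, 2.09], [-1.38, 1.24], [0.06, 2.45], [-1.56, 4.7], [0.09, 2.05], [-2.69, 2.69]. Speed limits (rad/s): [2.57, 2.57, 3.14, 3.14, 3.14, 3.14, 3.14].

### API

Orientations are given as a rotation vector (axis times angle).
In Python, from bench import ctrl gives the robot as it stands.
- The arm moves only by the tool drive_tool, never from a script. Its argument "motion" is a list of rows, each a list of 3 entries, a list of its own where there are three numbers: the shift along the tool's x, y, z in cm, then the turn, a rotation vector about the tool's x, y, z in degrees, then the opening, from -1 (shut) to 1 (fully open). In form: [[[x, y, z], [ax, ay, az], claw], ...]. A call has 1 to 12 rows; each row shifts and turns the commanded pose from where the row before left it, along the tool's axes as they then stand; what a row does not reach is not made up. A row lasts 1/8 s, in which the tool goes at most 62.5 mm and 10.7 degrees, less where a joint would pass 70% of its speed; a pose out of reach is approached as far as the arm can. A call with a gripper value outside its range is refused whole. The fingers move at their own pace and stop on an object; "force" is the grip in N (left out, the last holds). Time passes only in rows, so rows that do not move let the fingers close. It gives the time, the measured TCP pose, the force, the opening and the grip force at its end, in the units of the state.
- ctrl.get_state(): the state, without advancing time (a new reading comes with each control period).
- ctrl.get_image(name): name is "side" or "top"; returns the picture (384x512x3 uint8, red, green, blue); there is no depth.
- ctrl.calibration(name): a dict with "K" (3x3 intrinsics, pixels), "origin" and "attitude" of the camera in the world. Camera axes: x right, y up, looking along -z (the intrinsics and any distortion apply to the point x, -y, -z); pixel columns grow to the right and rows downward; lengths in m; the calibration is good to about 2 mm. A picture is of the moment at which its call begins. calibration takes no time and is no camera call.
- ctrl.close_job(): hands the job in; it is judged then, once.
The state is a dict: "time": time; "joint_positions": joint angles; "qd": joint speeds; "joint_torque": joint torques, N m; "position": TCP position; "tool_rot": TCP orientation; "ft_force": force on the tool from outside, world axes, zero at the start; "torque": the same for the moment, N m; "grip_width": opening from 0.0 (shut) to 1.0 (fully open); "grip_force": force on a finger pad.
Only numpy, scipy, OpenCV 4.12 (cv2) and the standard library are available. Lean on these libraries where they do the work, as an engineer would, in place of code of your own. Each camera call takes 0.05 s, during which the arm holds its last target. There are 200 camera calls.

## Working session

There is one attempt and no reset: what is moved stays moved. The work goes in short steps, Python scripts to look and compute and a tool call to move; the robot and the scene stay as the last step left them, time stands still between calls to the robot, and variables do not carry over. Pictures are saved under pics/ and viewed, at most 10 in all, crops included, and the job is handed in when it is done.

Besides the shell and the picture viewer there is one more tool, called after ">>>" as name(argument=value, ...), one argument or row to a line, values as JSON. drive_tool: Moves the arm, as the interface text tells. Its arguments: {"type":"object","properties":{"motion":{"type":"array","items":{"type":"array"}},"force":{"type":"number"}},"required":["motion"]}

```bash
mkdir -p pics; ls; python3 - <<'E'
from bench import ctrl
import cv2,numpy as np
np.set_printoptions(precision=4,suppress=True)
for n in("side","top"):
    im=ctrl.get_image(n);cv2.imwrite(f"pics/{n}0.png",im[:,:,::-1])
    print(n,ctrl.calibration(n))
s=ctrl.get_state();print(s)
E
```

```text
pics
side {'K': array([[358.5265,   0.    , 253.1472],
       [  0.    , 358.5265, 190.2331],
       [  0.    ,   0.    ,   1.    ]]), 'origin': array([0.3888, 0.8116, 0.5314]), 'attitude': array([ 0.267 , -1.5594, -2.4177])}
top {'K': array([[469.9486,   0.    , 254.5762],
       [  0.    , 469.9486, 181.7315],
       [  0.    ,   0.    ,   1.    ]]), 'origin': array([0.4709, 0.0413, 1.2763]), 'attitude': array([ 0.1132, -0.0727, -1.5835])}
{'time': 0.1, 'joint_positions': array([ 1.2701,  0.3218, -0.0701,  1.4515,  0.0226,  1.3708, -0.0569]), 'qd': array([ 0.0002, -0.0029, -0.0001, -0.0015,  0.0001, -0.0001, -0.0007]), 'joint_torque': array([  0.0002, -49.2571,  -0.4056, -31.34  ,  -0.0642,   0.0396,
         0.0001]), 'position': array([ 0.2011, -0.6177,  0.2913]), 'tool_rot': array([-3.1011, -0.4922,  0.0006]), 'ft_force': array([0.0611, 0.3098, 0.1501]), 'torque': array([ 0.0073, -0.0164, -0.0365]), 'grip_force': 0.0, 'grip_width': 0.9989410622287729}
```

View pics/top0.png

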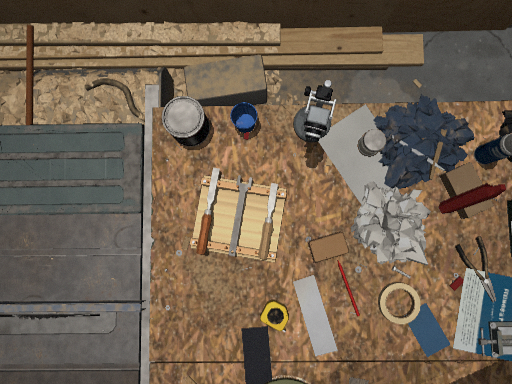

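View pics/side0.png

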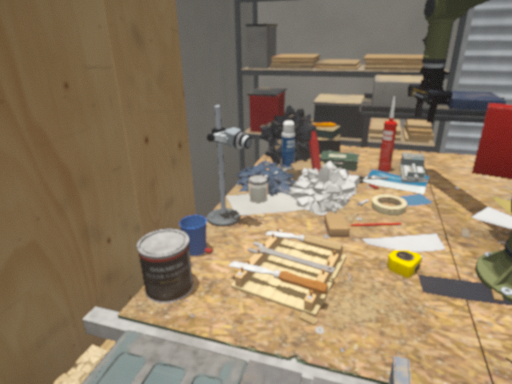

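The top view shows the rest at about (238,218). The dark-brown handle is at (205,235), with its blade running up to (214,172). The inspection camera is at (318,112). The side view shows the camera head at (235,137) and the chisel from (235,265) to (325,285). I'll enlarge these areas.

```bash
cat > h.py <<'E'
import numpy as np,cv2
from scipy.spatial.transform import Rotation as R
from bench import ctrl
np.set_printoptions(precision=4,suppress=True)
C={n:ctrl.calibration(n) for n in("side","top")}
def ray(n,u,v):
    c=C[n];K=c["K"];d=np.array([(u-K[0,2])/K[0,0],-(v-K[1,2])/K[1,1],-1])
    d=R.from_rotvec(c["attitude"]).apply(d);return np.array(c["origin"]),d/np.linalg.norm(d)
def plane(n,u,v,z):
    o,d=ray(n,u,v);return o+d*(z-o[2])/d[2]
def tri(a,b):
    o1,d1=ray("top",*a);o2,d2=ray("side",*b)
    t=np.linalg.lstsq(np.c_[d1,-d2],o2-o1,rcond=None)[0]
    p,q=o1+t[0]*d1,o2+t[1]*d2;return (p+q)/2,np.linalg.norm(p-q)
def proj(n,p):
    c=C[n];q=R.from_rotvec(c["attitude"]).inv().apply(np.atleast_2d(p)-c["origin"])
    x=np.c_[q[:,0],-q[:,1],-q[:,2]]@c["K"].T;return x[:,:2]/x[:,2:]
def crop(im,x,y,w,h,s):return cv2.resize(im[y:y+h,x:x+w],None,fx=s,fy=s,interpolation=cv2.INTER_CUBIC)
E
python3 - <<'E'
from h import *
t=cv2.imread("pics/top0.png");s=cv2.imread("pics/side0.png")
a=np.vstack([crop(t,285,75,66,75,4),crop(s,200,98,66,75,4)])
b=crop(t,185,160,107,120,5)
cv2.imwrite("pics/c1.png",np.hstack([a,b[:600]]));print(a.shape,b.shape)
for n,u,v in[("top",205,235),("top",238,218),("top",318,112)]:print(plane(n,u,v,.03))
E
```

```text
(600, 264, 3) (600, 535, 3)
[0.4794 0.2055 0.03  ]
[0.523  0.1177 0.03  ]
[ 0.8064 -0.1019  0.03  ]
```

View pics/c1.png

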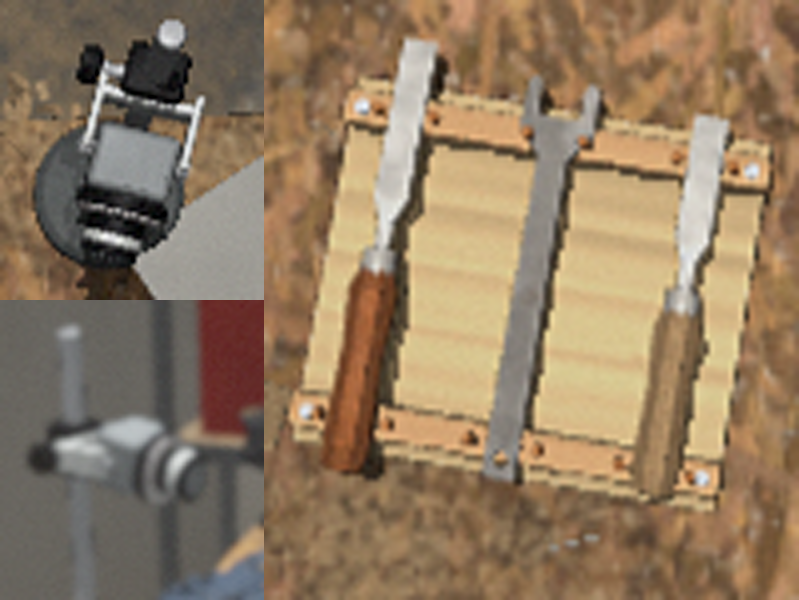

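The crop shows the dark chisel's handle from about (207.6,214.4) to (200.6,254.4), and its edge at (216.4,168.2) in top-view pixels. The camera head faces the robot with a slight yaw. I'll measure the chisel and get sharper views of the head.

```bash
python3 - <<'E'
from h import *
T=np.mean([ctrl.get_image("top").astype(float) for _ in range(8)],0)[:,:,::-1]
S=np.mean([ctrl.get_image("side").astype(float) for _ in range(8)],0)[:,:,::-1]
np.save("T.npy",T);np.save("S.npy",S)
t=T.clip(0,255).astype(np.uint8);s=S.clip(0,255).astype(np.uint8)
cv2.imwrite("pics/c2.png",np.hstack([crop(t,292,76,50,70,8),crop(s,204,98,50,70,8)]))
# handle
hsv=cv2.cvtColor(t,cv2.COLOR_BGR2HSV);m=cv2.inRange(hsv,(0,130,60),(12,255,255));m[:, :190]=0;m[:,218:]=0;m[:205]=0;m[262:]=0
n,l,st,ce=cv2.connectedComponentsWithStats(m);i=1+np.argmax(st[1:,4]);print(st[i],ce[i])
print(cv2.minAreaRect(np.argwhere(l==i)[:,::-1].astype(np.float32)))
for u,v,z in[(200.6,254.4,.052),(207.6,214.4,.052),(216.4,168.2,.038)]:print(plane("top",u,v,z))
print("post",plane("top",328,83.3,.347),tri((328,83.3),(217,105.5)))
# rest corners, rail screws
for x,y in[(362,106),(752,172),(305,411),(702,477)]:print(plane("top",185+(x-264)/5,160+y/5,.037))
E
```

```text
[196 214  15  41 344] [203.4477 234.2355]
((203.3520050048828, 234.06399536132812), (9.302042961120605, 40.070343017578125), 10.304847717285156)
[0.4295 0.214  0.052 ]
[0.5326 0.1957 0.052 ]
[0.6561 0.1738 0.038 ]
post [ 0.7804 -0.0875  0.347 ] (array([ 0.783 , -0.0872,  0.3446]), np.float64(0.0035222246013514114))
[0.6218 0.2055 0.037 ]
[ 0.5832 -0.0013  0.037 ]
[0.461  0.2357 0.037 ]
[0.4241 0.0279 0.037 ]
```

View pics/c2.png

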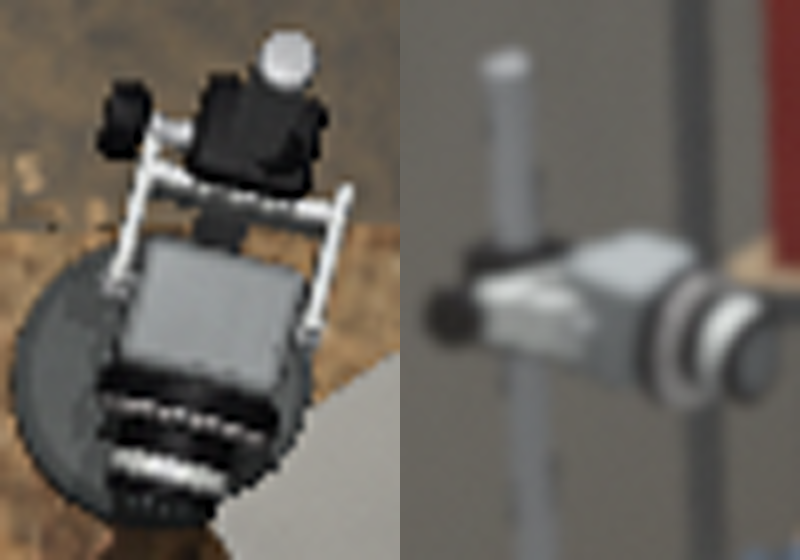

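The enlarged view shows the post top at (327.9,83.1) in the top image. The yoke ends (the hinge) are at (306.8,111.6) and (330.8,117.3). In the side image the ring centre is at (240,140.8) and the glass centre at (248,143.3). I'll intersect the side rays with the vertical plane through the post along the line of sight.

```bash
python3 - <<'E'
from h import *
tp=lambda x,y,z:plane("top",292+(x-3.5)/8,76+(y-3.5)/8,z)
sd=lambda x,y:(204+(x-403.5)/8,98+(y-3.5)/8)
P=tp(287,57,.347);print("post",P)
for a,b,z,perp in[((118,285),(310,330),.27,1),((160,175),(345,215),.28,1),((100,390),(275,430),.28,1),((112,460),(222,487),.26,1),((150,125),(118,285),.27,0),((347,190),(310,330),.27,0)]:
    d=(tp(*b,z)-tp(*a,z));ang=np.degrees(np.arctan2(d[0],-d[1])) if perp else np.degrees(np.arctan2(-d[1],d[0])); print(d*1000,(ang if perp else np.degrees(np.arctan2(d[1],-d[0]))))
    if perp: print("  mid",(tp(*a,z)+tp(*b,z))/2-P)
# foot centre from dark disc extremes at z~.01
for yaw in np.radians([12,14,16]):
    f=np.array([-np.cos(yaw),np.sin(yaw),0]);n=np.array([f[1],-f[0],0])
    for nm,px in[("glass",(752,363)),("ring",(688,342))]:
        o,d=ray("side",*sd(*px));q=o+d*(n@(P-o))/(n@d)
        print(nm,q,"ahead",(q-P)@f); 
        if nm=="glass":g=q
    print(" tilt",np.arctan2(q[2]-g[2],(g-q)@f), "exp ahead .045+.056cos")
E
```

```text
post [ 0.7817 -0.0864  0.347 ]
[-13.6605 -51.92     0.    ] -14.740839584981547
  mid [-0.0445  0.0115 -0.077 ]
[-12.2225 -49.6922   0.    ] -13.818432207562772
  mid [-0.016   0.0014 -0.067 ]
[-11.9374 -46.7369   0.    ] -14.328026457952244
  mid [-0.0753  0.0206 -0.067 ]
[ -8.1313 -29.9065   0.    ] -15.210530573332882
  mid [-0.0882  0.0246 -0.087 ]
[-44.9172   9.9581   0.    ] 12.500213136044806
[-39.0565  11.3612   0.    ] 16.219310859079
glass [ 0.6933 -0.0676  0.2529] ahead 0.09039529864598088
ring [ 0.7179 -0.0728  0.2569] ahead 0.06526148182817605
 tilt 0.15780764980004425 exp ahead .045+.056cos
glass [ 0.6921 -0.064   0.254 ] ahead 0.09239730043974144
ring [ 0.7169 -0.0702  0.2577] ahead 0.06678200151470735
 tilt 0.14250926466836766 exp ahead .045+.056cos
glass [ 0.6908 -0.0603  0.2552] ahead 0.0946078638208411
ring [ 0.7159 -0.0675  0.2586] ahead 0.06846046240615497
 tilt 0.12697142384710605 exp ahead .045+.056cos
```

```bash
python3 - <<'E'
from h import *
T=np.load("T.npy");S=np.load("S.npy")
f=lambda A,g:(255*(A.clip(0,255)/255)**g).astype(np.uint8)
cv2.imwrite("pics/c3.png",np.hstack([crop(f(T,.6),302,102,28,42,14),crop(f(S,.8),221,124,28,42,14)]))
E
```

```text
(no output)
```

View pics/c3.png

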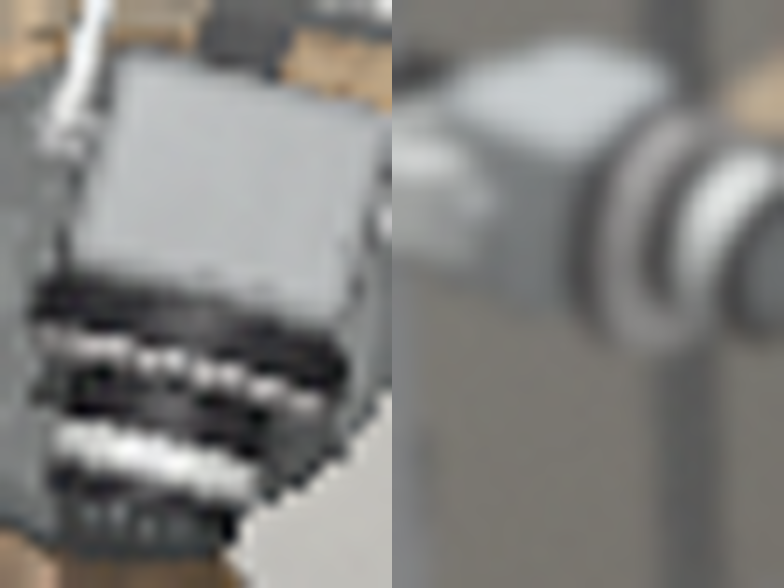

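The zoom shows the head's top-face corners clearly in the top image and blurrily in the side image. I'll triangulate them to get the tilt, with the hinge and glass as a check.

```bash
python3 - <<'E'
from h import *
t=lambda x,y:(302+(x-6.5)/14,102+(y-6.5)/14)
s=lambda x,y:(221+(x-398.5)/14,124+(y-6.5)/14)
pr=[((115,55),(445,95)),((382,110),(585,38)),((335,315),(675,78)),((75,265),(565,150))]
Q=[]
for a,b in pr:
    p,e=tri(t(*a),s(*b));Q.append(p);print(p,e)
Q=np.array(Q);fw=(Q[2]+Q[3]-Q[0]-Q[1])/2;la=(Q[1]+Q[2]-Q[0]-Q[3])/2
print("fwd",fw,"len",np.linalg.norm(fw),"tilt",np.arctan2(-fw[2],np.hypot(*fw[:2])),"yaw",np.degrees(np.arctan2(fw[1],-fw[0])),"lat",la,np.linalg.norm(la))
P=np.array([.7817,-.0864,0])
cc=Q.mean(0);print("face centre ahead",cc-P)
yaw=np.radians(14.5);f=np.array([-np.cos(yaw),np.sin(yaw),0]);n=np.array([f[1],-f[0],0])
def pl(nm,px):
    o,d=ray(nm,*px);q=o+d*(n@(P-o))/(n@d);return q,(q-P)@f
print("side glass",pl("side",s(770+10,268)))
# model predictions
hts=[]
for tl in(.15,.2,.25,.3,.35,.4,.45):
    # choose hinge height from side glass row
    best=None
    for h in np.arange(.2,.34,.0005):
        L=P+f*(.045+.056*np.cos(tl))+[0,0,h-.056*np.sin(tl)]
        v=proj("side",L)[0]
        if best is None or abs(v[1]-143.2)<best[0]:best=(abs(v[1]-143.2),h,L,v)
    _,h,L,v=best
    ax=np.r_[f[:2]*np.cos(tl),-np.sin(tl)];up=np.r_[f[:2]*np.sin(tl),np.cos(tl)];H=L-.056*ax
    print(tl,round(h,4),L,"glass side",v,"rim top px",proj("top",L+.016*up)[0],"headtop@hinge",proj("side",H+.023*up)[0],proj("top",H+.023*up)[0], "barrel dir side",proj("side",L-.025*ax)[0]-v)
print("obs: side glass (248,143.2) ring-glass", np.array(s(660,228))-[248,143.2])
E
```

```text
[ 0.7528 -0.0548  0.2868] 0.001453318152163282
[ 0.7412 -0.0957  0.2888] 0.0015641356451189486
[ 0.7148 -0.0869  0.2839] 0.007328807012708098
[ 0.7238 -0.0479  0.2795] 0.005743744328458593
fwd [-0.0277  0.0078 -0.0061] len 0.029429938913905548 tilt 0.20938447787809863 yaw 15.808342922383057 lat [-0.0103 -0.0399  0.0032] 0.041357824066577
face centre ahead [-0.0486  0.0151  0.2847]
side glass (array([ 0.6896, -0.0626,  0.2554]), np.float64(0.09508079563824745))
0.15 0.263 [ 0.6845 -0.0613  0.2546] glass side [249.9215 143.2205] rim top px [312.5345 138.816 ] headtop@hinge [233.5045 129.3625] [318.8708 113.2209] barrel dir side [-7.745  -2.6379]
0.2 0.2655 [ 0.685  -0.0614  0.2544] glass side [249.7697 143.2879] rim top px [312.486 138.986] headtop@hinge [233.8141 128.5756] [318.8704 113.4406] barrel dir side [-7.6873 -3.0698]
0.25 0.2685 [ 0.6856 -0.0615  0.2546] glass side [249.5706 143.1565] rim top px [312.4741 139.0454] headtop@hinge [234.1146 127.6234] [318.8938 113.6023] barrel dir side [-7.6114 -3.4928]
0.3 0.271 [ 0.6863 -0.0617  0.2545] glass side [249.3326 143.1868] rim top px [312.455 139.089] headtop@hinge [234.4199 126.8712] [318.8904 113.8264] barrel dir side [-7.5146 -3.9081]
0.35 0.2735 [ 0.6872 -0.062   0.2543] glass side [249.0524 143.1949] rim top px [312.451  139.0683] headtop@hinge [234.7217 126.1361] [318.8859 114.0507] barrel dir side [-7.3987 -4.3135]
0.4 0.276 [ 0.6882 -0.0622  0.2542] glass side [248.7308 143.1787] rim top px [312.4625 138.9828] headtop@hinge [235.0191 125.4178] [318.8807 114.2738] barrel dir side [-7.2641 -4.708 ]
0.45 0.2785 [ 0.6893 -0.0625  0.2541] glass side [248.3686 143.136 ] rim top px [312.4896 138.8323] headtop@hinge [235.3113 124.7161] [318.8751 114.4944] barrel dir side [-7.1113 -5.0905]
obs: side glass (248,143.2) ring-glass [-8.3214 -3.3786]
```

```bash
cat > p.py <<'E'
from h import *
yaw,tilt=np.radians(14.5),.21
lens=np.array([.6865,-.062,.2545])
def aim(yaw,tilt):
    a=np.array([np.cos(yaw)*np.cos(tilt),-np.sin(yaw)*np.cos(tilt),np.sin(tilt)])
    y=-a;x=np.cross(y,[0,0,1]);x/=np.linalg.norm(x);z=np.cross(x,y);return np.c_[x,y,z]   # chisel frame
toolR=lambda Ch:np.c_[Ch[:,1],Ch[:,0],-Ch[:,2]]
def rows(path,claw,start=None):
    """path: list of (pos,Rot matrix) absolute; prints tool-frame rows"""
    s=ctrl.get_state();p,r=(s["position"],R.from_rotvec(s["tool_rot"])) if start is None else start
    out=[]
    for q,Q in path:
        d=np.round(r.inv().apply(np.array(q)-p)*100,1);w=np.round(np.degrees((r.inv()*R.from_matrix(Q)).as_rotvec()),1)
        out.append([(d+0).tolist(),(w+0).tolist(),claw]);p=p+r.apply(d/100);r=r*R.from_rotvec(np.radians(w))
    print(out,"\n end",p,r.as_rotvec());return p,r
E
python3 - <<'E'
from p import *
from scipy.spatial.transform import Slerp
s=ctrl.get_state();r0=R.from_rotvec(s["tool_rot"]);print(r0.as_matrix())
Ch=aim(np.radians(10.06),0);Rg=toolR(Ch);print(Rg)
e=np.array([.6561,.1738]);h=np.array([.4295,.214]);mid=(e+h)/2;g=np.r_[mid+(h-e)/np.linalg.norm(h-e)*.04,.048];print("grasp",g)
tcp=g+[0,0,.051];print("tcp",tcp)
az0=np.arctan2(-.6177,.2011);az1=np.arctan2(tcp[1],tcp[0]);yw0=np.arctan2(r0.as_matrix()[1,0],r0.as_matrix()[0,0]);yw1=np.arctan2(Rg[1,0],Rg[0,0])
rad=np.interp(np.arange(1,19)/18,[0,.35,.7,1],[.65,.51,.51,np.hypot(*tcp[:2])]);zz=np.interp(np.arange(1,19)/18,[0,.3,.8,1],[.291,.34,.34,.2])
path=[]
for k in range(18):
    u=(k+1)/18;az=az0+u*(az1-az0);yw=yw0+u*(yw1-yw0);x=np.array([np.cos(yw),np.sin(yw),0]);z=np.array([0,0,-1.])
    path.append((np.r_[rad[k]*np.cos(az),rad[k]*np.sin(az),zz[k]],np.c_[x,np.cross(z,x),z]))
st=rows(path[:9],.15);rows(path[9:],.15,st)
# hinge triangulation, pixel of cup
t=lambda x,y:(302+(x-6.5)/14,102+(y-6.5)/14);sd=lambda x,y:(221+(x-398.5)/14,124+(y-6.5)/14)
print(tri(t(62,140),sd(480,190)))
E
```

```text
[[ 0.9509  0.3096 -0.    ]
 [ 0.3096 -0.9509 -0.0001]
 [-0.0001  0.0001 -1.    ]]
[[-0.9846  0.1747 -0.    ]
 [ 0.1747  0.9846 -0.    ]
 [-0.     -0.     -1.    ]]
grasp [0.5034 0.2009 0.048 ]
tcp [0.5034 0.2009 0.099 ]
[[[5.7, -2.5, -0.8], [0.0, 0.0, -8.4], 0.15], [[5.6, -2.1, -0.9], [0.0, 0.0, -8.5], 0.15], [[5.6, -1.9, -0.9], [0.0, 0.0, -8.4], 0.15], [[5.4, -1.6, -0.9], [0.0, 0.0, -8.5], 0.15], [[5.3, -1.2, -0.9], [0.0, 0.0, -8.4], 0.15], [[5.2, -1.1, -0.4], [0.0, 0.0, -8.4], 0.15], [[4.6, 0.7, 0.0], [0.0, 0.0, -8.5], 0.15], [[4.4, 1.6, 0.0], [0.0, 0.0, -8.4], 0.15], [[4.2, 1.9, 0.0], [0.0, 0.0, -8.5], 0.15]] 
 end [ 0.4623 -0.2169  0.3403] [ 2.1418  2.2983 -0.0001]
[[[4.2, 2.0, 0.0], [0.0, 0.0, -8.4], 0.15], [[4.0, 2.3, 0.0], [0.0, 0.0, -8.4], 0.15], [[3.9, 2.5, 0.0], [0.0, 0.0, -8.5], 0.15], [[3.6, 3.0, 0.0], [0.0, 0.0, -8.4], 0.15], [[3.2, 3.4, 0.0], [0.0, 0.0, -8.4], 0.15], [[3.1, 3.7, 2.4], [0.0, 0.0, -8.5], 0.15], [[2.9, 3.8, 3.8], [0.0, 0.0, -8.4], 0.15], [[2.8, 4.1, 3.9], [0.0, 0.0, -8.5], 0.15], [[2.5, 4.2, 3.9], [0.0, 0.0, -8.4], 0.15]] 
 end [0.5033 0.2009 0.2002] [-0.2755 -3.1295  0.0001]
(array([ 0.7438, -0.0478,  0.2708]), np.float64(0.0012338074556617839))
```

>>> drive_tool(
  motion=[
    [[5.7,-2.5,-0.8],[0,0,-8.4],0.15],
    [[5.6,-2.1,-0.9],[0,0,-8.5],0.15],
    [[5.6,-1.9,-0.9],[0,0,-8.4],0.15],
    [[5.4,-1.6,-0.9],[0,0,-8.5],0.15],
    [[5.3,-1.2,-0.9],[0,0,-8.4],0.15],
    [[5.2,-1.1,-0.4],[0,0,-8.4],0.15],
    [[4.6,0.7,0],[0,0,-8.5],0.15],
    [[4.4,1.6,0],[0,0,-8.4],0.15],
    [[4.2,1.9,0],[0,0,-8.5],0.15],
  ],
)

```text
time: 2.02
position: [0.4628, -0.2156, 0.3405]
tool_rot: [2.135, 2.303, -0.0]
ft_force: [1.3, -0.1, -0.8]
grip_width: 0.572
grip_force: 0.0
```

Tracking is good, so I'll continue.

>>> drive_tool(
  motion=[
    [[4.2,2.0,0],[0,0,-8.4],0.15],
    [[4.0,2.3,0],[0,0,-8.4],0.15],
    [[3.9,2.5,0],[0,0,-8.5],0.15],
    [[3.6,3.0,0],[0,0,-8.4],0.15],
    [[3.2,3.4,0],[0,0,-8.4],0.15],
    [[3.1,3.7,2.4],[0,0,-8.5],0.15],
    [[2.9,3.8,3.8],[0,0,-8.4],0.15],
    [[2.8,4.1,3.9],[0,0,-8.5],0.15],
    [[2.5,4.2,3.9],[0,0,-8.4],0.15],
  ],
)

```text
time: 3.15
position: [0.5032, 0.2015, 0.1998]
tool_rot: [0.269, 3.129, 0.0]
ft_force: [-0.4, -0.4, 0.5]
grip_width: 0.576
grip_force: 0.0
```

>>> drive_tool(
  motion=[
    [[0,0,0],[0,0,0],0.15],
    [[0,0,0],[0,0,0],0.15],
  ],
)

```text
time: 3.4
position: [0.5036, 0.1998, 0.2008]
tool_rot: [0.277, 3.129, -0.001]
ft_force: [0.2, -0.6, -0.0]
grip_width: 0.576
grip_force: 0.0
```

```bash
python3 - <<'E'
from p import *
s=ctrl.get_state();print(s["joint_positions"])
Rg=toolR(aim(np.radians(10.06),0));g=np.array([.5034,.2009,.099])
rows([(g+[0,0,.0],Rg)],.15)
T=ctrl.get_image("top");S=ctrl.get_image("side")
cv2.imwrite("pics/c4.png",np.hstack([crop(T,170,150,100,120,4),crop(S,220,180,100,120,4)])[:,:,::-1])
E
```

```text
[ 0.3747  0.2665 -0.9075  1.8114  0.2277  1.173   0.7896]
[[[0.0, 0.1, 10.2], [0.0, 0.0, 0.0], 0.15]] 
 end [0.5038 0.2007 0.0988] [ 0.2767  3.129  -0.0007]
```

View pics/c4.png

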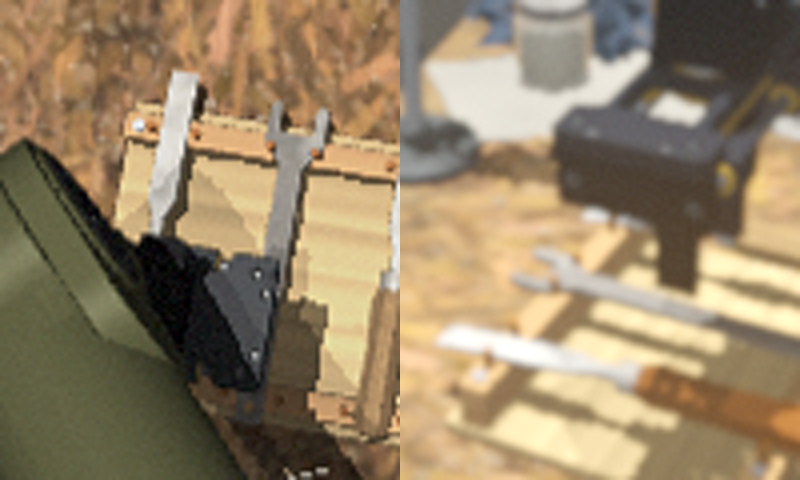

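The view shows the chisel undisturbed and the gripper over the handle. Descending now.

>>> drive_tool(
  motion=[
    [[0,0.1,3.0],[0,0,0],0.15],
    [[0,0,3.0],[0,0,0],0.15],
    [[0,0,2.2],[0,0,0],0.15],
    [[0,0,1.0],[0,0,0],0.15],
    [[0,0,1.0],[0,0,0],0.15],
    [[0,0,0],[0,0,0],0.15],
    [[0,0,0],[0,0,0],0.15],
  ],
)

```text
time: 4.38
position: [0.5038, 0.2014, 0.0993]
tool_rot: [0.276, 3.128, 0.001]
ft_force: [0.4, -1.1, 0.3]
grip_width: 0.575
grip_force: 0.0
```

>>> drive_tool(
  motion=[
    [[0,0,0],[0,0,0],-1],
    [[0,0,0],[0,0,0],-1],
    [[0,0,0],[0,0,0],-1],
    [[0,0,0],[0,0,0],-1],
    [[0,0,0],[0,0,0],-1],
    [[0,0,0],[0,0,0],-1],
  ],
  force=30,
)

```text
time: 5.12
position: [0.5034, 0.2013, 0.0987]
tool_rot: [0.275, 3.129, 0.0]
ft_force: [-1.1, -0.4, 1.7]
grip_width: 0.288
grip_force: 30.0
```

Opening 0.288 × 87 = 25 mm, which matches the handle. Lifting.

>>> drive_tool(
  motion=[
    [[0,0,-0.5],[0,0,0],-1],
    [[0,0,-1.0],[0,0,0],-1],
    [[0,0,-2.0],[0,0,0],-1],
    [[0,0,-3.0],[0,0,0],-1],
    [[0,0,-3.0],[0,0,0],-1],
    [[0,0,-3.0],[0,0,0],-1],
    [[0,0,-1.5],[0,0,0],-1],
    [[0,0,0],[0,0,0],-1],
    [[0,0,0],[0,0,0],-1],
  ],
)

```text
time: 6.25
position: [0.5028, 0.2008, 0.2376]
tool_rot: [-0.276, -3.128, 0.001]
ft_force: [-0.7, -0.5, -0.7]
grip_width: 0.287
grip_force: 30.0
```

```bash
python3 - <<'E'
from p import *
s=ctrl.get_state();print(s["position"],s["tool_rot"],s["grip_width"],s["ft_force"],s["torque"])
Ts=np.mean([ctrl.get_image("top").astype(float) for _ in range(3)],0);Ss=np.mean([ctrl.get_image("side").astype(float) for _ in range(3)],0)
np.save("T5.npy",Ts);np.save("S5.npy",Ss)
cv2.imwrite("pics/c5.png",np.hstack([crop(Ts,170,120,100,120,4),crop(Ss,220,130,100,120,4)])[:,:,::-1].clip(0,255))
p=s["position"];r=R.from_rotvec(s["tool_rot"]).as_matrix();Ch=np.c_[r[:,1],r[:,0],-r[:,2]]
g=p+r[:,2]*.051;mid=g-Ch[:,1]*.04
for q in([0,-.115,-.0115],[0,.02,.0],[0,.115,0]):
    w=mid+Ch@q;print(q,w,proj("top",w),proj("side",w))
E
```

```text
[0.5028 0.2008 0.2376] [-0.2756 -3.128   0.0013] 0.2866433473820329 [-0.735  -0.5047 -0.7284] [ 0.0967 -0.1631 -0.0233]
[0, -0.115, -0.0115] [0.6553 0.1736 0.1749] [[210.2843 160.1047]] [[229.3112 210.4153]]
[0, 0.02, 0.0] [0.5224 0.1973 0.1866] [[199.6644 215.9576]] [[287.1466 218.9518]]
[0, 0.115, 0] [0.4289 0.2139 0.1867] [[192.4362 256.7887]] [[334.1142 229.7016]][ WARN:0@2.197] global loadsave.cpp:1063 imwrite_ Unsupported depth image for selected encoder is fallbacked to CV_8U.
```

View pics/c5.png

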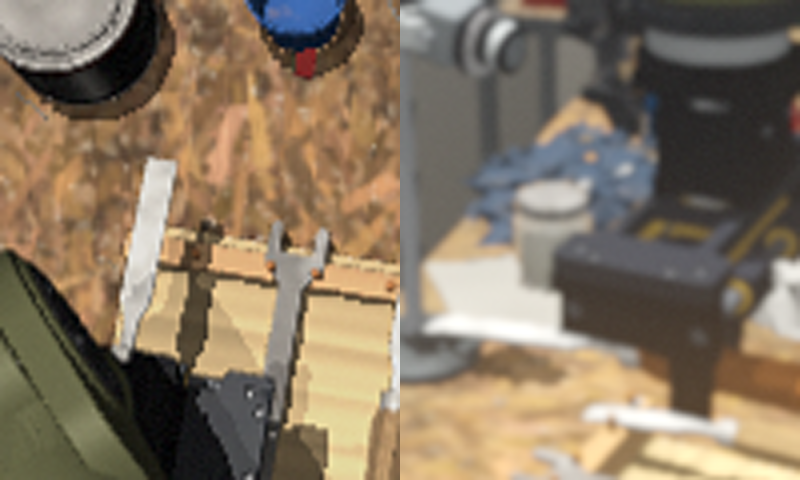

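The lift is clean: the edge is at top (210,160) and side (~228,210), matching the predicted (210.3,160.1) and (229.3,210.4). The wrench is unmoved. Next is a standoff 14 cm before the glass.

```bash
cat >> p.py <<'E'
def goal(yaw,tilt,lens,gap):
    Ch=aim(yaw,tilt);g=lens-gap*(-Ch[:,1])-Ch@np.array([0,-.155,-.0115]);Rt=toolR(Ch);return g-Rt[:,2]*.051,Rt
E
python3 - <<'E'
from p import *
from scipy.spatial.transform import Slerp
s=ctrl.get_state();p0=s["position"];r0=R.from_rotvec(s["tool_rot"])
pt,Rt=goal(np.radians(14.5),.21,lens,.14);print(pt)
sl=Slerp([0,1],R.concatenate([r0,R.from_matrix(Rt)]))
us=np.linspace(0,1,11)[1:]
rows([(p0+u*(pt-p0),sl(u).as_matrix()) for u in us],-1)
E
```

```text
[0.3946 0.0135 0.2541]
[[[0.7, -2.0, -0.2], [0.0, -1.2, 0.4], -1], [[0.8, -2.1, -0.1], [0.1, -1.2, 0.5], -1], [[0.7, -2.0, -0.2], [0.0, -1.2, 0.4], -1], [[0.6, -2.1, -0.2], [0.1, -1.2, 0.5], -1], [[0.7, -2.0, -0.2], [0.0, -1.2, 0.4], -1], [[0.6, -2.1, -0.3], [0.1, -1.3, 0.5], -1], [[0.7, -2.1, -0.2], [0.0, -1.2, 0.4], -1], [[0.6, -2.1, -0.2], [0.1, -1.2, 0.4], -1], [[0.5, -2.0, -0.3], [0.0, -1.2, 0.5], -1], [[0.6, -2.1, -0.3], [0.0, -1.2, 0.4], -1]] 
 end [0.3946 0.0136 0.2544] [ 0.3692  2.9095 -0.0379]
```

That standoff is close to the minimum reach, so I'll use a 10 cm gap instead.

```bash
python3 - <<'E'
from p import *
from scipy.spatial.transform import Slerp
s=ctrl.get_state();p0=s["position"];r0=R.from_rotvec(s["tool_rot"])
pt,Rt=goal(np.radians(14.5),.21,lens,.10);print(pt)
sl=Slerp([0,1],R.concatenate([r0,R.from_matrix(Rt)]))
rows([(p0+u*(pt-p0),sl(u).as_matrix()) for u in np.linspace(0,1,11)[1:]],-1)
E
```

```text
[0.4324 0.0037 0.2625]
[[[0.4, -2.1, -0.2], [0.0, -1.2, 0.4], -1], [[0.3, -2.0, -0.3], [0.1, -1.2, 0.5], -1], [[0.3, -2.1, -0.2], [0.0, -1.2, 0.4], -1], [[0.3, -2.1, -0.3], [0.1, -1.2, 0.5], -1], [[0.2, -2.1, -0.3], [0.0, -1.2, 0.4], -1], [[0.3, -2.0, -0.2], [0.1, -1.3, 0.5], -1], [[0.2, -2.1, -0.3], [0.0, -1.2, 0.4], -1], [[0.2, -2.1, -0.3], [0.1, -1.2, 0.4], -1], [[0.2, -2.1, -0.3], [0.0, -1.2, 0.5], -1], [[0.1, -2.1, -0.2], [0.0, -1.2, 0.4], -1]] 
 end [0.4328 0.0034 0.2622] [ 0.3692  2.9095 -0.0379]
```

>>> drive_tool(
  motion=[
    [[0.4,-2.1,-0.2],[0,-1.2,0.4],-1],
    [[0.3,-2.0,-0.3],[0.1,-1.2,0.5],-1],
    [[0.3,-2.1,-0.2],[0,-1.2,0.4],-1],
    [[0.3,-2.1,-0.3],[0.1,-1.2,0.5],-1],
    [[0.2,-2.1,-0.3],[0,-1.2,0.4],-1],
    [[0.3,-2.0,-0.2],[0.1,-1.3,0.5],-1],
    [[0.2,-2.1,-0.3],[0,-1.2,0.4],-1],
    [[0.2,-2.1,-0.3],[0.1,-1.2,0.4],-1],
    [[0.2,-2.1,-0.3],[0,-1.2,0.5],-1],
    [[0.1,-2.1,-0.2],[0,-1.2,0.4],-1],
    [[0,0,0],[0,0,0],-1],
    [[0,0,0],[0,0,0],-1],
  ],
)

```text
time: 8.05
position: [0.4332, 0.0045, 0.2627]
tool_rot: [0.368, 2.909, -0.037]
ft_force: [0.4, 0.6, -0.6]
grip_width: 0.289
grip_force: 30.0
```

```bash
cat >> p.py <<'E'
def look(name,bt,bs):
    s=ctrl.get_state();print(s["position"],s["tool_rot"],s["joint_positions"])
    T=np.mean([ctrl.get_image("top").astype(float) for _ in range(4)],0);S=np.mean([ctrl.get_image("side").astype(float) for _ in range(4)],0)
    np.save("T5.npy",T);np.save("S5.npy",S)
    cv2.imwrite(name,np.hstack([crop(T,*bt),crop(S,*bs)])[:,:,::-1].clip(0,255).astype(np.uint8))
    r=R.from_rotvec(s["tool_rot"]).as_matrix();Ch=np.c_[r[:,1],r[:,0],-r[:,2]]
    mid=s["position"]+r[:,2]*.051-Ch[:,1]*.04
    for q in([0,-.115,-.0115],[0,.02,.0],[0,.115,0]):
        w=mid+Ch@q;print(q,w,proj("top",w),proj("side",w))
    rows([goal(np.radians(14.5),.21,lens,.06)],-1)
E
python3 -c "
from p import *
look('pics/c6.png',(240,100,100,140,4),(200,90,100,140,4))"
```

```text
[0.4332 0.0045 0.2627] [ 0.3676  2.9087 -0.0369] [ 0.6169 -0.2908 -0.6163  2.0997 -0.1323  1.0781  1.3735]
[0, -0.115, -0.0115] [ 0.5927 -0.0364  0.2341] [[301.171  181.8684]] [[281.173  156.3818]]
[0, 0.02, 0.0] [ 0.4625 -0.003   0.217 ] [[287.0715 240.8974]] [[330.8645 172.1202]]
[0, 0.115, 0] [0.3726 0.0202 0.1971] [[277.2819 281.1991]] [[369.0247 187.6132]]
[[[-3.9, 0.0, 0.0], [0.1, 0.1, 0.0], -1]] 
 end [ 0.4701 -0.0058  0.2709] [ 0.3693  2.9104 -0.0397]
```

View pics/c6.png

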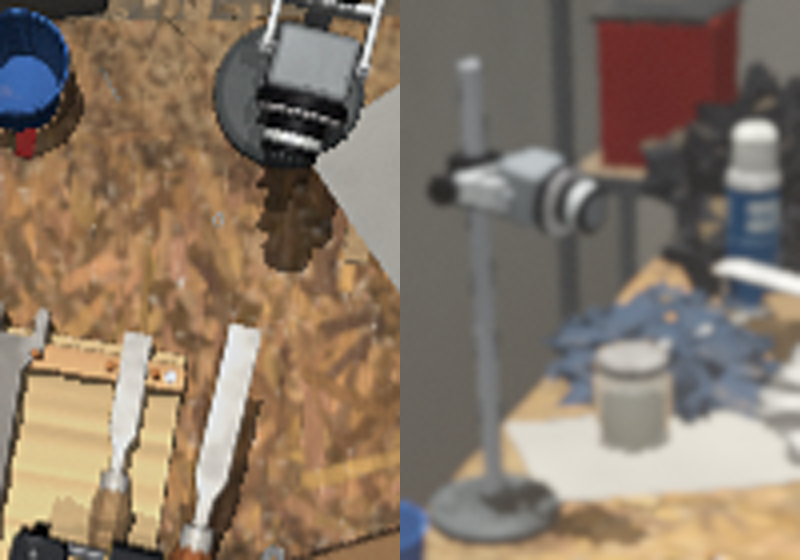

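Both views agree with the held pose: the edge is at top (300.7,181.5) against a predicted (301.2,181.9), and at side (278.7,156.2) against (281.2,156.4). That means the side camera has a bias of about −2 px in u. The glass showed the same bias, so the lens estimate is consistent. I'll take one closer look to pin down the barrel tilt.

```bash
python3 - <<'E'
from h import *
T=np.load("T.npy");S=np.mean([ctrl.get_image("side").astype(float) for _ in range(10)],0)[:,:,::-1]
np.save("S7.npy",S)
st=lambda A,lo,hi:((A-lo)/(hi-lo)*255).clip(0,255).astype(np.uint8)
a=crop(st(S,30,200),228,124,26,30,20)[:600];b=crop(st(T,0,160),303,120,14,30,20)[:600]
for im,x0 in((a,228),(b,303)):
    for k in range(0,im.shape[1],100):cv2.putText(im,str(x0+k//20),(k,12),0,.4,(0,255,255));im[::4,k]=(0,255,255)
    for k in range(0,600,100):im[k,::4]=(0,255,255)
cv2.imwrite("pics/c7.png",np.hstack([a,b]))
E
```

```text
(no output)
```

View pics/c7.png

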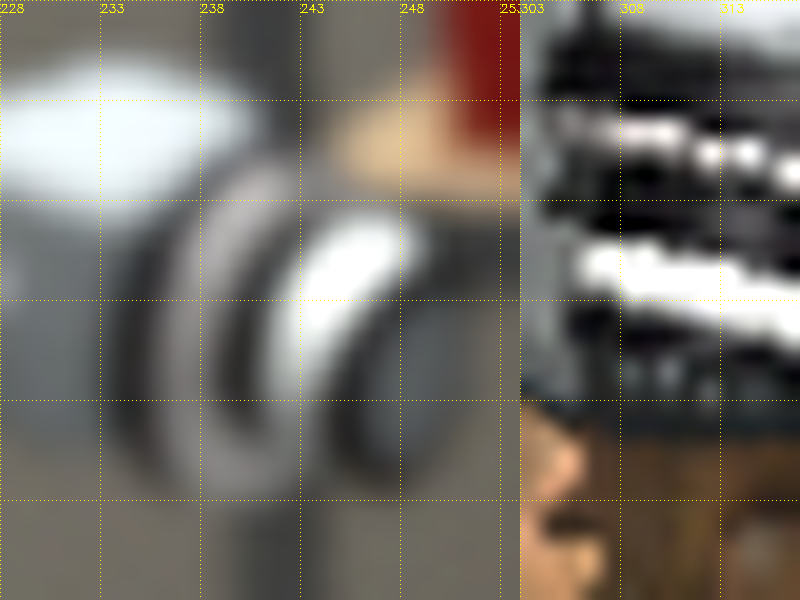

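```bash
python3 - <<'E'
from p import *
t=lambda x,y:(302.4+(x-6.5)/14,102.3+(y-6.5)/14)
s=lambda x,y:(223+(x-398.5)/14,124.2+(y-6.5)/14)
pr=[((115,55),(445,95)),((382,110),(585,38)),((335,315),(675,78)),((75,265),(565,150)),((62,140),(480,190))]
Q=[]
for a,b in pr:
    p,e=tri(t(*a),s(*b));Q.append(p);print(p,e)
Q=np.array(Q);fw=(Q[2]+Q[3]-Q[0]-Q[1])/2
print(fw,"tilt",np.arctan2(-fw[2],np.hypot(*fw[:2])))
# side-image slopes of axis-parallel edges and of centres
n=lambda tl:None
for tl in(.1,.15,.2,.25,.3,.35):
    ax=-aim(yaw,tl)[:,1]  # into camera
    sl=[]
    for p in(Q[3],Q[2],lens): 
        d=proj("side",p+.025*ax)[0]-proj("side",p)[0];sl.append(d[1]/d[0])
    print(tl,np.array(sl))
print("obs near-edge",55/120,"far",40/90,"centres",3.0/7.8)
# subpixel near edge of top face: steepest vertical gradient per column in side avg
S=np.load("S7.npy").mean(2);D=np.diff(S,axis=0)
for u in range(224,234):
    c=D[126:140,u];k=np.argmin(c);w=np.clip(-c[max(0,k-2):k+3],0,None);print(u,126+max(0,k-2)+(w*np.arange(len(w))).sum()/w.sum()+.5,end="; ")
E
```

```text
[ 0.75   -0.0564  0.2865] 0.00295579289975087
[ 0.7383 -0.0971  0.2885] 0.006178640627349319
[ 0.712  -0.0884  0.2835] 0.0027699254457511633
[ 0.721  -0.0494  0.2791] 0.001373490564445067
[ 0.741  -0.0493  0.2704] 0.003162132170423003
[-0.0277  0.0078 -0.0062] tilt 0.21160151248136666
0.1 [0.2758 0.2647 0.2829]
0.15 [0.3352 0.3239 0.3408]
0.2 [0.3952 0.3838 0.3994]
0.25 [0.4562 0.4448 0.459 ]
0.3 [0.5184 0.5071 0.52  ]
0.35 [0.5823 0.5711 0.5828]
obs near-edge 0.4583333333333333 far 0.4444444444444444 centres 0.38461538461538464
224 136.50904159132008; 225 131.8849431818182; 226 132.02425665101723; 227 132.3687469044081; 228 132.78387615601125; 229 133.17104247104248; 230 133.5232383808096; 231 133.77825120414968; 232 134.2417001094491; 233 134.4587260318492;
```

The sub-pixel edge slope (0.38) and the circle centres (0.385) both give a tilt of about 0.19, and the face triangulation gives 0.21. I'll use 0.20 and make the final approach.

```bash
sed -i 's/np.radians(14.5),.21,lens,.06/np.radians(14.5),.20,lens+[0,0,.0005],.06/' p.py; python3 -c "
from p import *
rows([goal(np.radians(14.5),.20,lens+[0,0,.0005],.06)],-1)"
```

```text
[[[-4.0, 0.0, -0.2], [0.1, 0.7, 0.0], -1]] 
 end [ 0.4705 -0.0062  0.2731] [ 0.371   2.9204 -0.0381]
```

>>> drive_tool(
  motion=[
    [[-0.5,0,0],[0,0.1,0],-1],
    [[-1.0,0,-0.1],[0,0.2,0],-1],
    [[-1.0,0,0],[0,0.2,0],-1],
    [[-1.0,0,-0.1],[0,0.2,0],-1],
    [[-0.5,0,0],[0.1,0,0],-1],
    [[0,0,0],[0,0,0],-1],
    [[0,0,0],[0,0,0],-1],
    [[0,0,0],[0,0,0],-1],
  ],
)

```text
time: 9.95
position: [0.4703, -0.0062, 0.2728]
tool_rot: [0.371, 2.921, -0.039]
ft_force: [0.7, 0.1, -0.8]
grip_width: 0.284
grip_force: 30.0
```

```bash
python3 -c "
from p import *
look('pics/c8.png',(275,90,66,100,6),(215,100,66,100,6))"
```

```text
[ 0.4703 -0.0062  0.2728] [ 0.371   2.9207 -0.0385] [ 0.6381 -0.1858 -0.6401  2.0078 -0.0669  1.0914  1.3389]
[0, -0.115, -0.0115] [ 0.6294 -0.0473  0.2422] [[305.9277 164.9742]] [[268.4857 150.9279]]
[0, 0.02, 0.0] [ 0.499  -0.0136  0.2267] [[291.7112 224.3151]] [[316.4528 165.4027]]
[0, 0.115, 0] [0.4088 0.0096 0.208 ] [[281.7787 265.1059]] [[353.3744 179.8866]]
[[[0.0, 0.0, -0.1], [0.0, 0.0, 0.0], -1]] 
 end [ 0.4703 -0.0061  0.2739] [ 0.371   2.9204 -0.0382]
```

View pics/c8.png

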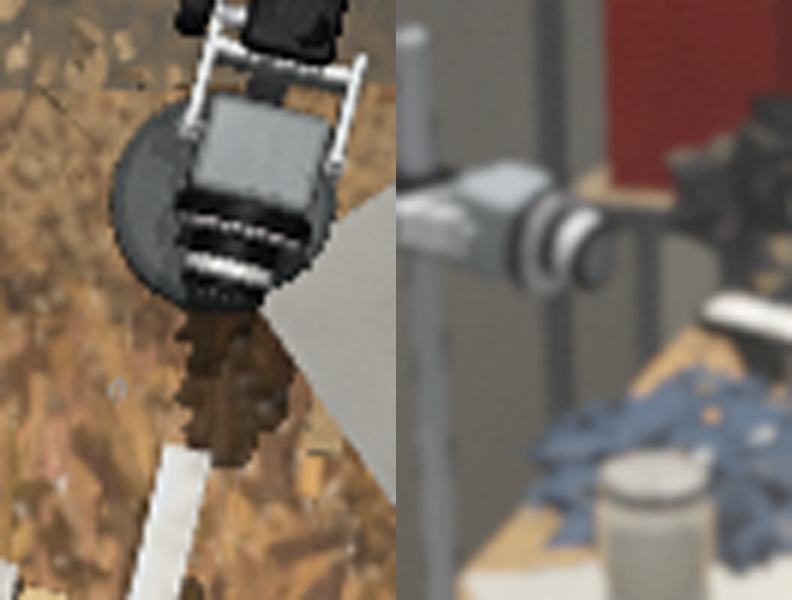

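Final view: the edge is at top (306.1,164.9) against a predicted (305.9,165.0). In the side view it is at (266.4,151.2), and the glass is at about (247.6,142.8) on the line of sight, roughly 1 mm higher than aimed. I'll raise it 1 mm, settle, and hand in.

>>> drive_tool(
  motion=[
    [[0,0,-0.1],[0,0,0],-1],
    [[0,0,0],[0,0,0],-1],
    [[0,0,0],[0,0,0],-1],
    [[0,0,0],[0,0,0],-1],
    [[0,0,0],[0,0,0],-1],
  ],
)

```text
time: 10.98
position: [0.4704, -0.0061, 0.2738]
tool_rot: [0.371, 2.92, -0.038]
ft_force: [0.1, -0.0, -1.3]
grip_width: 0.286
grip_force: 30.0
```

```bash
python3 -c "
from bench import ctrl
s=ctrl.get_state();print(s['position'],s['qd'],s['grip_force']);print(ctrl.close_job())"
```

```text
[ 0.47037553 -0.00614692  0.27384523] [-0.00092436 -0.00116776  0.00023445  0.00045595  0.00064995  0.00137484
 -0.00029254] 29.997471648675855
the job is handed in; nothing more can be done
None
```

The job is handed in at 11 s: the dark chisel is held still with its edge about 6 cm before the glass, level and aimed along the line of sight; camera tilt, measured at about 0.20 rad (estimates 0.14–0.30), is the least certain part.

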